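# Wind down the raised stabiliser leg of the roller support

## Robot

A 6-joint arm with a two-finger parallel gripper is mounted at the origin on a cart in front of the work surface, level with it; the furniture and walls round the work are solid. World frame = base frame: x ahead of the robot, y to its left, z up, the work surface at z = 0. Lengths are in m, angles in rad, forces in N, time in s.
With the tool pointing down it reaches from about 0.35 to 1 m from the base axis. Payload 7.1 kg.
Tool frame: the origin (TCP) lies at the very end of the fingers, on their centre line; the grasp point (between the pads) lies 19 mm behind it; z points along the fingers, y is the line along which they close (so a half turn about z gives the same grasp; the last joint's range is limited). The gripper opens to 85 mm and grips with 20 to 120 N. Pads are 22 mm wide; open, the fingers measure 114 mm over their backs; the gripper's body (76 mm by 85 mm) begins 54 mm behind the grasp point. The pads swing forward as they close: fully open they stand 13 mm farther back than shut.
Start: joints at [1.252, 0.423, 1.63, -0, 1.089, -0.019], TCP at [0.185, 0.597, 0.231] pointing down, gripper open.
Joint ranges: [-3, 3], [-0.9, 2.11], [0.09, 2.58], [-1.31, 4.45], [0.11, 2.69], [-2.54, 2.54]. Speed limits (rad/s): [2.39, 2.39, 3.01, 3.14, 3.14, 3.14].

## Interface

Orientations are given as a rotation vector (axis times angle).
In Python, from bench import r gives the robot as it stands.
- The arm moves only by the tool arm_command, never from a script. Its argument "increments" is text: rows parted by semicolons, each of 7 numbers parted by spaces: the shift along the tool's x, y, z in m, then the turn, a rotation vector about the tool's x, y, z in rad, then the closure, from 0 (fully open) to 1 (shut). In form: x y z rx ry rz grip; .... A call has 1 to 20 rows; each row shifts and turns the commanded pose from where the row before left it, along the tool's axes as they then stand; what a row does not reach is not made up. A row lasts 1/12 s, in which the tool goes at most 41.7 mm and 7.16 degrees, less where a joint would pass 70% of its speed; a pose out of reach is approached as far as the arm can. A call with a gripper value outside its range is refused whole. The fingers move at their own pace and stop on an object; "force" is the grip in N (left out, the last holds). Time passes only in rows, so rows that do not move let the fingers close. It gives the time, the measured TCP pose, the force, the opening and the grip force at its end, in the units of the state.
- r.get_state(): the state, without advancing time (a new reading comes with each control period).
- r.get_image(name): name is "scene" or "top" or "wrist"; returns the picture (420x560x3 uint8, red, green, blue); there is no depth.
- r.get_calibration(name): a dict with "vfov" (degrees; the focal length in pixels is half the picture's height over the tangent of half this angle, whatever the lens; pixels are square), "cx", "cy" (the principal point, pixels), "k1" (the pictures are not rectified: a ray, as slopes to the right and down, at radius r is drawn at 1 + k1 r^2 times it, then the intrinsics apply), "pose" (4x4, takes a point from camera to world coordinates); the wrist camera has in their place "mount" (4x4, takes a point from camera to tool coordinates, whose origin is the TCP and whose axes are the flange's). Camera axes: x right, y down, z forward; pixel columns grow to the right and rows downward; lengths in m; the calibration is good to about 2 mm. A picture is of the moment at which its call begins: read the wrist's pose just before it. get_calibration takes no time and is no camera call.
- r.close_job(): hands the job in; it is judged then, once.
The state is a dict: "t": time; "joints": joint angles; "dq": joint speeds; "joint_torque": joint torques, N m; "eef_pos": TCP position; "orientation": TCP orientation; "ft_force": force on the tool from outside, world axes, zero at the start; "wrist_torque": the same for the moment, N m; "gripper_width": finger opening in m; "grip_force": force on a finger pad.
Only numpy, scipy, OpenCV 4.12 (cv2) and the standard library are available. Lean on these libraries where they do the work, as an engineer would, in place of code of your own. Each camera call takes 0.05 s, during which the arm holds its last target. There are 200 camera calls.

## Task

The roller support on the bench has a crank-wound stabiliser leg at each end; one already stands on its piece of wood, the other still hangs in the air above its piece. Turn the crank of the raised leg clockwise (seen from above) until its foot bears firmly on the wood, felt as the crank becoming clearly heavier; do not go on to strain it. Then let go, leaving the wood in place and the other leg's crank as it is.

Things in the scene. Friction and masses are not known exactly. Their poses are not given: they have to be found in the camera images.
- raised_knob (a point): Centre of the upright black round knob on the raised leg's crank: 22 mm in diameter, 48 mm tall (this point is half-way up). It spins freely on its pin, so it can be held with a fixed gripper direction while it is led round. The flat crank arm lies under it, upper face 26 mm below this point; only the other crank's knob stands as high.
- raised_crank (a joint): Angle of the raised leg's crank, rad, growing clockwise seen from above; knob circle: 50 mm radius. Lowers the foot 40 mm a turn. Takes about 4 N at the knob while the foot is free; after touching about 0.8 N more per 10 degrees. 25 to 70 degrees past touching is a firm stand, over 110 strains it. Let go, it stays, or springs back a little if over 45 degrees past.
- foot: The round rubber foot of the raised leg, 42 mm in diameter, 12 mm thick. Origin at the centre of its underside, on the vertical axis of the leg and of its crank; z up. It starts 10 to 35 mm above the wood. The knobs reach about 0.26 m above the bench; a crate 0.28 m high stands behind the support, from x = 0.64 on.
- block: Loose wooden offcut 45 x 110 x 28 mm lying under the raised foot. Origin at the centre of its underside, on the bench; x along its 45 mm, y along its 110 mm, z up; its upper face is 28 mm above the origin.
- spare_knob (a point): Centre of the same kind of knob on the crank of the other leg, whose foot already stands on its own wood: leave this crank alone.
There are look-alikes about, which are no part of the job. What is shaped like the block but green is not meant.

How it is judged:
By the outcome, as a careful person would: the job done as asked, in the order asked, and still so for the second after the job is handed in, with the robot touching nothing.
It also fails if it takes over 48 s, if anything falls off the work surface, if the arm or the gripper's body presses on something with over 40 N, if the wrist force passes 120 N, or if a joint passes its speed limit or range.

## Working session

There is one attempt and no reset: what is moved stays moved. The work goes in short steps, Python scripts to look and compute and a tool call to move; the robot and the scene stay as the last step left them, time stands still between calls to the robot, and variables do not carry over. Pictures are saved under pics/ and viewed, at most 10 in all, crops included, and the job is handed in when it is done.

Besides the shell and the picture viewer there is one more tool, called after ">>>" as name(argument=value, ...) on one line, values as JSON. arm_command: Moves the arm, as the interface text tells. Its arguments: {"type":"object","properties":{"increments":{"type":"string"},"force":{"type":"number"}},"required":["increments"]}

```bash
mkdir -p pics
cat > h.py <<'E'
import numpy as np, cv2
from bench import r
from scipy.spatial.transform import Rotation as R
def grab(n,f=None):
    s=r.get_state(); im=np.array(r.get_image(n)); c=r.get_calibration(n)
    if n=='wrist':
        T=np.eye(4);T[:3,:3]=R.from_rotvec(s['orientation']).as_matrix();T[:3,3]=s['eef_pos'];P=T@np.array(c['mount'])
    else: P=np.array(c['pose'])
    if f: cv2.imwrite('pics/'+f,im[:,:,::-1])
    return im,c,P
def ray(c,P,u,v):
    f=210/np.tan(np.radians(c['vfov'])/2)
    d=np.array([(u-c['cx'])/f,(v-c['cy'])/f]);x=d.copy()
    for _ in range(30): x=d/(1+c['k1']*(x@x))
    D=P[:3,:3]@np.array([x[0],x[1],1]); return P[:3,3],D/np.linalg.norm(D)
def onz(c,P,u,v,z):
    o,d=ray(c,P,u,v); return o+d*(z-o[2])/d[2]
def meet(a,b):
    (o,d),(p,e)=a,b
    s=np.linalg.lstsq(np.c_[d,-e],p-o,rcond=None)[0]
    A=o+s[0]*d;B=p+s[1]*e; return (A+B)/2,np.linalg.norm(A-B)
def proj(c,P,X):
    q=np.linalg.inv(P)@np.r_[X,1]; x=q[:2]/q[2]; x=x*(1+c['k1']*(x@x))
    f=210/np.tan(np.radians(c['vfov'])/2); return x*f+[c['cx'],c['cy']]
E
python3 - <<'E'
from h import *
ims=[]
for n in ['scene','top','wrist']:
    im,c,P=grab(n,n+'0.png'); print(n,c['vfov'],c['k1'],P.round(3).tolist())
E
```

```text
scene 54.54358060885664 -0.008366593318086972 [[0.858, -0.299, 0.418, 0.128], [-0.514, -0.514, 0.687, -0.737], [0.01, -0.804, -0.595, 0.696], [0.0, 0.0, 0.0, 1.0]]
top 48.517899326635316 -0.07190519644914996 [[0.052, -0.978, 0.2, 0.315], [-0.999, -0.05, 0.015, -0.125], [-0.005, -0.2, -0.98, 1.033], [0.0, 0.0, 0.0, 1.0]]
wrist 67.4477182584848 -0.021843791553020447 [[0.295, 0.917, 0.269, 0.116], [0.955, -0.283, -0.085, 0.618], [-0.002, 0.282, -0.959, 0.374], [0.0, 0.0, 0.0, 1.0]]
```

View pics/scene0.png

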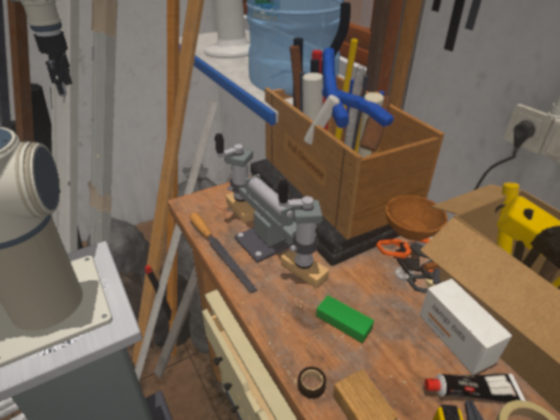

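View pics/top0.png

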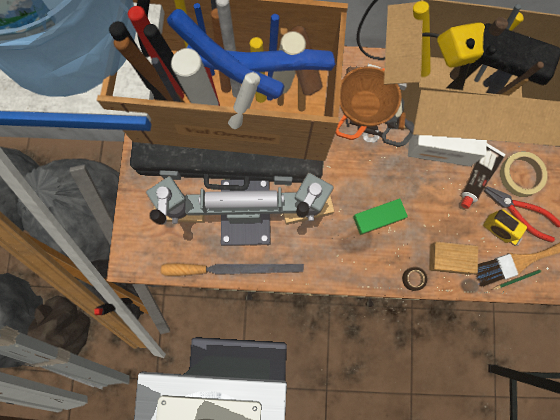

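The scene view shows the support with two cranks: a left one (knob near scene 220,143 / top 160,215) and a right one (knob near scene 284,190 / top 314,182). I'll enlarge both to tell which foot hangs in the air.

Run:
```python
import cv2,numpy as np
s=cv2.imread('pics/scene0.png');t=cv2.imread('pics/top0.png')
a=cv2.resize(s[125:295,200:340],(494,600),interpolation=3)
b=cv2.resize(t[165:245,140:220],(300,300),interpolation=3);c=cv2.resize(t[165:245,270:350],(300,300),interpolation=3)
cv2.imwrite('pics/crop1.png',np.hstack([a,np.vstack([b,c])]))
```

```text
(no output)
```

View pics/crop1.png

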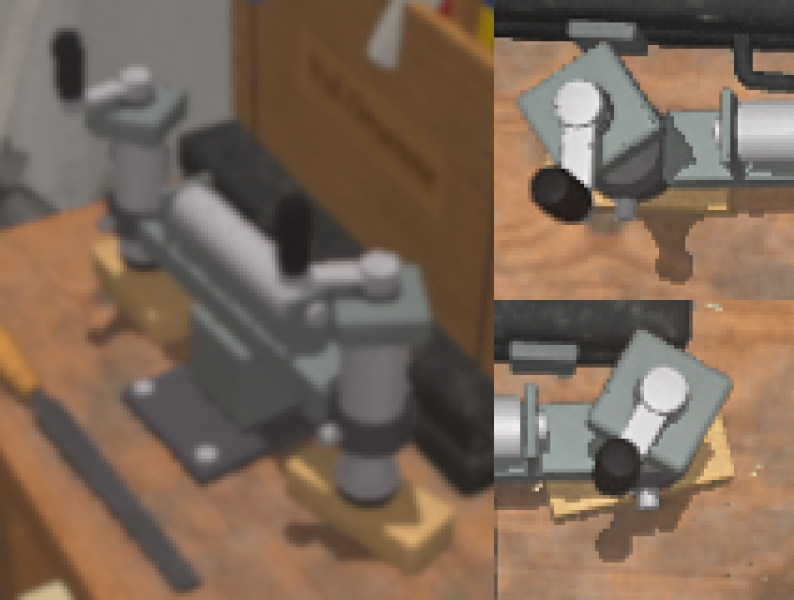

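Run:
```python
from h import *
C={}
for n in ['scene','top']:
    c=r.get_calibration(n); C[n]=(c,np.array(c['pose']))
def px(n,x,y):
    if n=='s': return (200+x/3.53,125+y/3.53)
for name,sh,th,sk,tk,fb in [('L',(135,75),(580-494,103),(68,65),(560-494,194),(143,267)),('R',(380,262),(663-494,390-300),(293,237),(617-494,466-300),(368,503))]:
    x0=140 if name=='L' else 270
    f=lambda q:(x0+q[0]/3.75,165+q[1]/3.75)
    h=meet(ray(*C['scene'],*px('s',*sh)),ray(*C['top'],*f(th)))
    k=meet(ray(*C['scene'],*px('s',*sk)),ray(*C['top'],*f(tk)))
    print(name,'hub',h[0].round(4),round(h[1],4),'knob',k[0].round(4),round(k[1],4),'r',np.linalg.norm((h[0]-k[0])[:2]))
    o,d=ray(*C['scene'],*px('s',*fb)); n=d[:2]/np.linalg.norm(d[:2])
    t=(h[0][:2]-0.021*n-o[:2])@n/np.linalg.norm(d[:2]); print(' foot near-edge',(o+t*d).round(4))
s=r.get_state();print(s['eef_pos'],s['orientation'],s['gripper_width'],s['t'])
```

```text
L hub [0.5015 0.0886 0.2071] 0.0019 knob [0.4522 0.0882 0.2283] 0.0014 r 0.04931741571719234
 foot near-edge [0.4913 0.0701 0.0551]
R hub [ 0.5221 -0.1892  0.2102] 0.0033 knob [ 0.4781 -0.1668  0.23  ] 0.0007 r 0.04931292093855436
 foot near-edge [ 0.5122 -0.208   0.0366]
[0.18444375 0.59673825 0.23071411] [-4.69160705e-01 -3.10617724e+00  1.82671984e-03] 0.08541732404347453 0.15
```

The left crank is the raised one: its foot's near edge is at about z 0.055, against 0.037 for the right foot. Both knobs come out at radius 49 mm and z 0.23, as expected. Before crossing over I'll check the leaning timber between the arm and the knob.

Run:
```python
from h import *
c=r.get_calibration('scene');P=np.array(c['pose']);ct=r.get_calibration('top');Pt=np.array(ct['pose'])
def plane(a,b):  # plane through top camera & image line
    o,d=ray(ct,Pt,*a);_,e=ray(ct,Pt,*b);n=np.cross(d,e);return o,n/np.linalg.norm(n)
T={'orangeA':((120,340),(20,240)),'greyfront':((20,185),(150,345)),'orangefront?':((155,350),(70,265)),'greyback':((85,175),(160,355))}
S={'orange':[(192,10),(170,180),(150,330)],'thin grey':[(212,105),(180,230),(142,365)],'grey left':[(105,20),(97,200)]}
for sn,sp in S.items():
  for tn,(a,b) in T.items():
    o,n=plane(a,b); out=[]
    for p in sp:
        q,d=ray(c,P,*p); t=(o-q)@n/(d@n); out.append((q+t*d).round(2).tolist())
    print(sn,tn,out)
```

```text
orange orangeA [[0.53, 0.4, 0.46], [0.42, 0.51, -0.1], [0.23, 0.67, -1.03]]
orange greyfront [[0.47, 0.22, 0.5], [0.37, 0.29, 0.04], [0.2, 0.37, -0.66]]
orange orangefront? [[0.5, 0.32, 0.48], [0.38, 0.36, -0.01], [0.21, 0.4, -0.7]]
orange greyback [[0.42, 0.08, 0.53], [0.34, 0.16, 0.12], [0.2, 0.29, -0.56]]
thin grey orangeA [[0.75, 0.9, -0.03], [0.5, 0.83, -0.6], [0.14, 0.66, -1.25]]
thin grey greyfront [[0.59, 0.47, 0.16], [0.41, 0.44, -0.28], [0.14, 0.37, -0.84]]
thin grey orangefront? [[0.67, 0.69, 0.06], [0.44, 0.57, -0.39], [0.14, 0.38, -0.85]]
thin grey greyback [[0.48, 0.19, 0.28], [0.36, 0.25, -0.12], [0.14, 0.32, -0.77]]
grey left orangeA [[0.24, 0.0, 0.54], [0.15, 0.04, 0.2]]
grey left greyfront [[0.24, -0.03, 0.55], [0.15, 0.0, 0.22]]
grey left orangefront? [[0.24, -0.03, 0.55], [0.15, -0.02, 0.24]]
grey left greyback [[0.24, -0.02, 0.55], [0.15, 0.04, 0.2]]
```

View pics/wrist0.png

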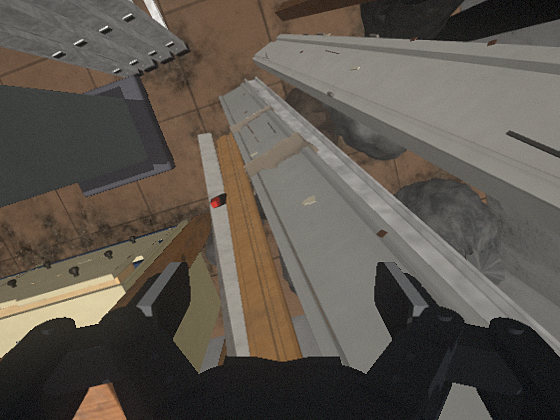

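The wrist view shows boards leaning from the floor (250,80) up to the lower right, beyond the bench's left edge. The orange one at z 0.25 stands near x 0.45, y 0.34. I'll swing past on the robot side first.

>>> arm_command(increments="0 0 -0.015 0 0 -0.05 0; 0 0 -0.015 0 0 -0.05 0; 0 0 -0.015 0 0 -0.05 0; 0 0 -0.015 0 0 -0.05 0; 0 0 -0.015 0 0 -0.05 0; 0 0 -0.015 0 0 -0.05 0; -0.006 -0.03 0 0 0 0 0; -0.006 -0.03 0 0 0 0 0; -0.006 -0.03 0 0 0 0 0; -0.006 -0.03 0 0 0 0 0; -0.006 -0.03 0 0 0 0 0; -0.006 -0.03 0 0 0 0 0; -0.006 -0.03 0 0 0 0 0; -0.006 -0.03 0 0 0 0 0; -0.006 -0.03 0 0 0 0 0; -0.006 -0.03 0 0 0 0 0; -0.006 -0.03 0 0 0 0 0; 0 0 0 0 0 0 0", force=40)

```text
t: 1.65
eef_pos: [0.2503, 0.263, 0.3209]
orientation: [-0.003, -3.141, 0.003]
ft_force: [-0.1, 0.3, 0.1]
gripper_width: 0.0855
grip_force: 0.0
```

>>> arm_command(increments="0 -0.03 0 0 0 0 0; 0 -0.03 0 0 0 0 0; -0.015 -0.03 0 0 0 0 0; -0.02 -0.03 0 0 0 0 0; -0.025 -0.03 0 0 0 0 0; -0.025 -0.025 0 0 0 0 0; -0.025 0 0 0 0 0 0; -0.02 0 0 0 0 0 0; -0.02 0 0 0 0 0 0; 0 0 0 0 0 0 0")

```text
t: 2.48
eef_pos: [0.4039, 0.0921, 0.3214]
orientation: [0.002, 3.14, 0.0]
ft_force: [-0.3, 0.0, -0.3]
gripper_width: 0.0855
grip_force: 0.0
```

Run:
```python
from h import *
im,c,P=grab('wrist','w1.png'); print(P[:3,3]); print(proj(c,P,[.452,.088,.228]),proj(c,P,[.5015,.0886,.207]))
```

```text
[0.33152131 0.09233606 0.46514467]
[276.94499338 267.74744494] [278.23316747 305.04810708]
```

View pics/w1.png

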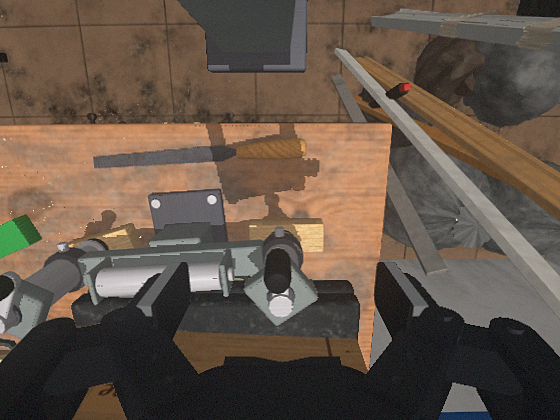

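Wrist view: the left crank's knob spans (278, 245–290) with its hub at (281,300), matching my estimate (277,268). One enlarged crop to confirm which foot hangs.

Run:
```python
import cv2,numpy as np
s=cv2.imread('pics/scene0.png')
a=cv2.resize(s[165:235,212:278],(396,420),interpolation=4);b=cv2.resize(s[230:300,272:338],(396,420),interpolation=4)
cv2.imwrite('pics/crop2.png',cv2.convertScaleAbs(np.hstack([a,b]),alpha=1.5))
```

```text
(no output)
```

View pics/crop2.png

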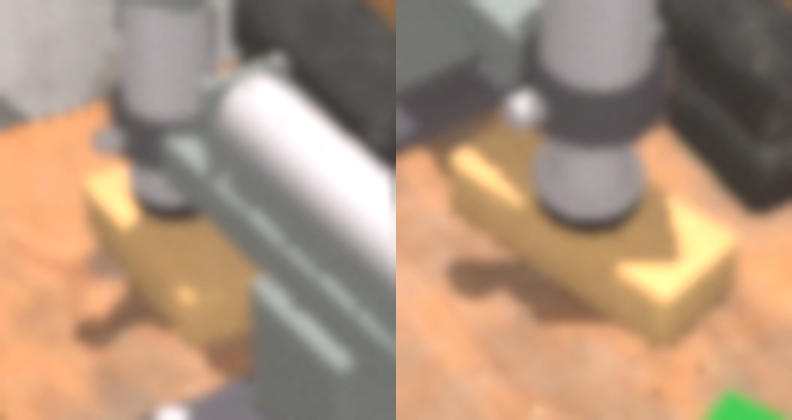

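The crop confirms it: the left leg shows much less extension below its collar (foot underside at left crop y 215) than the right one, which stands on its wood. Approaching the left knob.

>>> arm_command(increments="-0.024 -0.002 0 0 0 0 0; -0.024 -0.002 0 0 0 0 0; 0 0 0.02 0 0 0 0; 0 0 0.02 0 0 0 0; 0 0 0.02 0 0 0 0; 0 0 0.015 0 0 0 0; 0 0 0.015 0 0 0 0; 0 0 0.015 0 0 0 0; 0 0 0 0 0 0 0; 0 0 0 0 0 0 0")

```text
t: 3.37
eef_pos: [0.4475, 0.0884, 0.216]
orientation: [0.001, -3.139, 0.0]
ft_force: [0.2, -0.4, -0.4]
gripper_width: 0.0852
grip_force: 0.0
```

Run:
```python
from h import *
im,c,P=grab('wrist','w2.png'); print(r.get_state()['eef_pos'])
```

```text
[0.44827901 0.08846199 0.21676642]
```

View pics/w2.png

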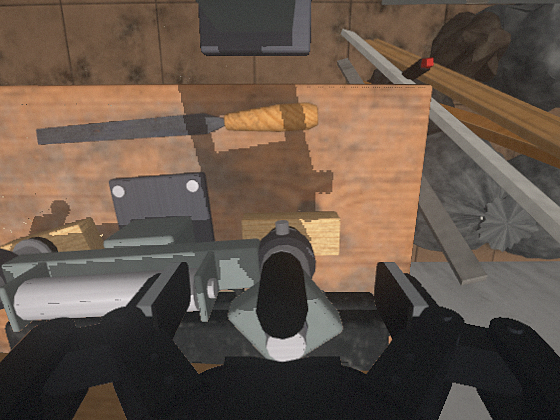

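Knob stands midway between the pads (column 281). I'll shift 4 mm forward and close.

>>> arm_command(increments="-0.004 0 0 0 0 0 0; 0 0 0 0 0 0 0.5; 0 0 0 0 0 0 0.9; 0 0 0 0 0 0 1; 0 0 0 0 0 0 1; 0 0 0 0 0 0 1; 0 0 0 0 0 0 1; 0 0 0 0 0 0 1; 0 0 0 0 0 0 1", force=40)

```text
t: 4.17
eef_pos: [0.4527, 0.0882, 0.2166]
orientation: [-0.0, 3.141, 0.0]
ft_force: [-1.4, 0.8, 4.1]
gripper_width: 0.0209
grip_force: 39.1
```

Run:
```python
from h import *
im,c,P=grab('wrist')
for x in (.447,.452,.457): print(x,proj(c,P,[x,.0885,.252]),proj(c,P,[x-.011,.0885,.252]))
g=im.max(2)[235:345,281]; print(g)
s=r.get_state();print(s['eef_pos'],s['ft_force'],s['gripper_width'],s['grip_force'])
```

```text
0.447 [282.28142835 294.69604137] [282.29635718 269.24622812]
0.452 [282.274869  305.8219316] [282.28948495 280.98372408]
0.457 [282.26844657 316.68256777] [282.28275694 292.43834294]
[ 68  73 103  98 101 106 103  41  34  33  29  35  34  29  36  39  35  36
  29  31  27  38  28  34  36  33  32  25  38  31  27  37  27  27  26  26
  36  29  31  28  25  35  21  37  35  27  31  35  26  26  37  31  25  28
  29  20  30  33  27  33  29  33  31  30  37  23  37  30  35  27  35  29
  31  34  27  25  25  34  33  32  33  31  30  31  30  39  33  35  32  31
  31  39 127 226 205 202 205 199 203 206 204 202 204 209 210 210 207 199
 207 206]
[0.45269407 0.0882436  0.21655298] [-1.11020808 -0.16755591  4.4964889 ] 0.020839979927908012 39.12242790218443
```

```bash
cat > arc.py <<'E'
import sys;import numpy as np
a,b,st=map(float,sys.argv[1:4]);R=50
p=np.radians(np.arange(a,b+.1,st));X=np.round(R*np.cos(p),1);Y=np.round(R*np.sin(p),1)
print('; '.join(f'{x/1e3:.4f} {y/1e3:.4f} 0 0 0 0 1' for x,y in zip(np.diff(X),np.diff(Y))))
E
cat > st.py <<'E'
from h import *
s=r.get_state();p=np.array(s['eef_pos'])-[.5022,.0883,0];f=np.array(s['ft_force'])
ph=np.arctan2(p[1],-p[0]);t=np.array([np.sin(ph),np.cos(ph)]);n=np.array([-np.cos(ph),np.sin(ph)])
print('phi',np.degrees(ph).round(1),'rad',np.linalg.norm(p[:2]).round(4),'z',p[2].round(4),'Ft',(-f[:2]@t).round(2),'Fn',(f[:2]@n).round(2),'Fz',f[2].round(1),'w',s['gripper_width'],'t',s['t'])
E
python3 arc.py 0 60 5; python3 arc.py 60 110 5
```

```text
-0.0002 0.0044 0 0 0 0 1; -0.0006 0.0043 0 0 0 0 1; -0.0009 0.0042 0 0 0 0 1; -0.0013 0.0042 0 0 0 0 1; -0.0017 0.0040 0 0 0 0 1; -0.0020 0.0039 0 0 0 0 1; -0.0023 0.0037 0 0 0 0 1; -0.0027 0.0034 0 0 0 0 1; -0.0029 0.0033 0 0 0 0 1; -0.0033 0.0029 0 0 0 0 1; -0.0034 0.0027 0 0 0 0 1; -0.0037 0.0023 0 0 0 0 1
-0.0039 0.0020 0 0 0 0 1; -0.0040 0.0017 0 0 0 0 1; -0.0042 0.0013 0 0 0 0 1; -0.0042 0.0009 0 0 0 0 1; -0.0043 0.0006 0 0 0 0 1; -0.0044 0.0002 0 0 0 0 1; -0.0044 -0.0002 0 0 0 0 1; -0.0043 -0.0006 0 0 0 0 1; -0.0042 -0.0009 0 0 0 0 1; -0.0042 -0.0013 0 0 0 0 1
```

>>> arm_command(increments="-0.0002 0.0044 0 0 0 0 1; -0.0006 0.0043 0 0 0 0 1; -0.0009 0.0042 0 0 0 0 1; -0.0013 0.0042 0 0 0 0 1; -0.0017 0.0040 0 0 0 0 1; -0.0020 0.0039 0 0 0 0 1; 0 0 0 0 0 0 1")

```text
t: 4.8
eef_pos: [0.4585, 0.1138, 0.2165]
orientation: [0.0, -3.139, -0.001]
ft_force: [-6.6, 3.4, 8.7]
gripper_width: 0.0206
grip_force: 39.8
```

```bash
python3 st.py
```

```text
phi 30.2 rad 0.0506 z 0.2165 Ft 0.43 Fn 7.4 Fz 8.7 w 0.020639190822399577 t 4.8
```

>>> arm_command(increments="-0.0023 0.0037 0 0 0 0 1; -0.0027 0.0034 0 0 0 0 1; -0.0029 0.0033 0 0 0 0 1; -0.0033 0.0029 0 0 0 0 1; -0.0034 0.0027 0 0 0 0 1; -0.0037 0.0023 0 0 0 0 1")

```text
t: 5.3
eef_pos: [0.476, 0.1326, 0.2165]
orientation: [-0.001, -3.138, -0.003]
ft_force: [-9.3, 6.0, 10.6]
gripper_width: 0.0212
grip_force: 39.9
```

```bash
python3 st.py
python3 - <<'E'
from h import *
im,c,P=grab('wrist','w3.png'); im2,_,_=grab('top')
a=cv2.resize(im2[160:250,120:220],(400,360),interpolation=3)
cv2.imwrite('pics/c3.png',np.hstack([a,cv2.resize(im[210:390,180:380],(400,360))])[:,:,::-1])
E
```

```text
phi 59.4 rad 0.0515 z 0.2165 Ft 4.9 Fn 9.9 Fz 10.6 w 0.021203403696596627 t 5.3
```

View pics/c3.png

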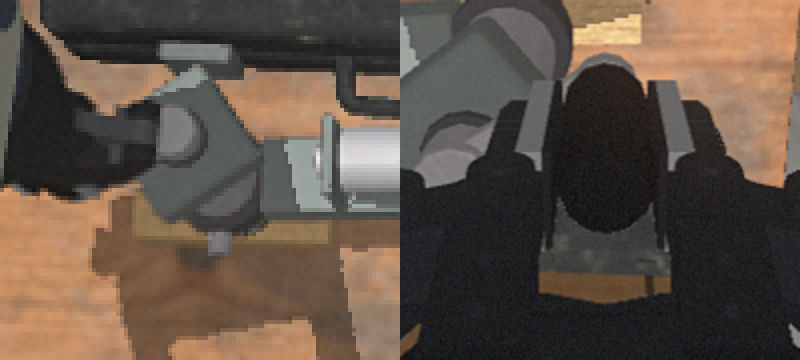

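The crank follows. The measured points fit a 50 mm circle about (0.5026, 0.0903), 2 mm left of my estimate, which explains the outward force. I'll correct for that and go on.

```bash
sed -i 's/\.5022,\.0883/.5026,.0903/' st.py; python3 arc.py 65 110 5;python3 arc.py 110 160 5
```

```text
-0.0040 0.0017 0 0 0 0 1; -0.0042 0.0013 0 0 0 0 1; -0.0042 0.0009 0 0 0 0 1; -0.0043 0.0006 0 0 0 0 1; -0.0044 0.0002 0 0 0 0 1; -0.0044 -0.0002 0 0 0 0 1; -0.0043 -0.0006 0 0 0 0 1; -0.0042 -0.0009 0 0 0 0 1; -0.0042 -0.0013 0 0 0 0 1
-0.0040 -0.0017 0 0 0 0 1; -0.0039 -0.0020 0 0 0 0 1; -0.0037 -0.0023 0 0 0 0 1; -0.0034 -0.0027 0 0 0 0 1; -0.0033 -0.0029 0 0 0 0 1; -0.0029 -0.0033 0 0 0 0 1; -0.0027 -0.0034 0 0 0 0 1; -0.0023 -0.0037 0 0 0 0 1; -0.0020 -0.0039 0 0 0 0 1; -0.0017 -0.0040 0 0 0 0 1
```

>>> arm_command(increments="-0.0038 0.0041 -0.0015 0 0 0 1; -0.0041 0.0017 0 0 0 0 1; -0.0042 0.0013 0 0 0 0 1; -0.0042 0.0009 0 0 0 0 1; -0.0043 0.0006 0 0 0 0 1; -0.0044 0.0002 0 0 0 0 1")

```text
t: 5.9
eef_pos: [0.5021, 0.1405, 0.2168]
orientation: [-0.0, -3.139, -0.0]
ft_force: [-3.9, 2.4, -10.4]
gripper_width: 0.0208
grip_force: 40.1
```

```bash
python3 st.py
```

```text
phi 89.5 rad 0.0502 z 0.2168 Ft 3.83 Fn 2.47 Fz -10.4 w 0.02078906999365014 t 5.9
```

>>> arm_command(increments="-0.0044 -0.0002 0.0007 0 0 0 1; -0.0043 -0.0006 0 0 0 0 1; -0.0042 -0.0009 0 0 0 0 1; -0.0042 -0.0013 0 0 0 0 1")

```text
t: 6.23
eef_pos: [0.5201, 0.1374, 0.2168]
orientation: [0.0, -3.141, -0.001]
ft_force: [-2.7, 3.5, -7.9]
gripper_width: 0.0205
grip_force: 40.3
```

```bash
python3 st.py
```

```text
phi 110.3 rad 0.0502 z 0.2168 Ft 3.75 Fn 2.33 Fz -7.9 w 0.02045912947221317 t 6.2333
```

>>> arm_command(increments="-0.0040 -0.0017 0 0 0 0 1; -0.0039 -0.0020 0 0 0 0 1; -0.0037 -0.0023 0 0 0 0 1; -0.0034 -0.0027 0 0 0 0 1")

```text
t: 6.57
eef_pos: [0.5352, 0.1285, 0.2168]
orientation: [-0.0, 3.142, 0.0]
ft_force: [-1.5, 4.0, -12.4]
gripper_width: 0.0209
grip_force: 40.0
```

```bash
python3 st.py; python3 arc.py 130 240 5
```

```text
phi 130.5 rad 0.0502 z 0.2168 Ft 3.71 Fn 2.04 Fz -12.4 w 0.02086139482692883 t 6.5667
-0.0033 -0.0029 0 0 0 0 1; -0.0029 -0.0033 0 0 0 0 1; -0.0027 -0.0034 0 0 0 0 1; -0.0023 -0.0037 0 0 0 0 1; -0.0020 -0.0039 0 0 0 0 1; -0.0017 -0.0040 0 0 0 0 1; -0.0013 -0.0042 0 0 0 0 1; -0.0009 -0.0042 0 0 0 0 1; -0.0006 -0.0043 0 0 0 0 1; -0.0002 -0.0044 0 0 0 0 1; 0.0002 -0.0044 0 0 0 0 1; 0.0006 -0.0043 0 0 0 0 1; 0.0009 -0.0042 0 0 0 0 1; 0.0013 -0.0042 0 0 0 0 1; 0.0017 -0.0040 0 0 0 0 1; 0.0020 -0.0039 0 0 0 0 1; 0.0023 -0.0037 0 0 0 0 1; 0.0027 -0.0034 0 0 0 0 1; 0.0029 -0.0033 0 0 0 0 1; 0.0033 -0.0029 0 0 0 0 1; 0.0034 -0.0027 0 0 0 0 1; 0.0037 -0.0023 0 0 0 0 1
```

Clean baseline of about 3.75 N. Continuing in short steps and watching the tangential force.

>>> arm_command(increments="-0.0033 -0.0029 0.0007 0 0 0 1; -0.0029 -0.0033 0 0 0 0 1; -0.0027 -0.0034 0 0 0 0 1; -0.0023 -0.0037 0 0 0 0 1")

```text
t: 6.9
eef_pos: [0.5464, 0.1149, 0.2167]
orientation: [-0.0, 3.141, -0.0]
ft_force: [-3.1, 2.5, -5.3]
gripper_width: 0.0208
grip_force: 40.5
```

```bash
python3 st.py
```

```text
phi 150.7 rad 0.0502 z 0.2167 Ft 3.7 Fn -1.45 Fz -5.3 w 0.02077095514380675 t 6.9
```

>>> arm_command(increments="-0.0020 -0.0039 0 0 0 0 1; -0.0017 -0.0040 0 0 0 0 1; -0.0013 -0.0042 0 0 0 0 1; -0.0009 -0.0042 0 0 0 0 1")

```text
t: 7.23
eef_pos: [0.5521, 0.0986, 0.2167]
orientation: [-0.0, 3.141, 0.0]
ft_force: [-4.6, 3.0, -2.4]
gripper_width: 0.0206
grip_force: 40.8
```

```bash
python3 st.py
```

```text
phi 170.5 rad 0.0501 z 0.2167 Ft 3.7 Fn -4.04 Fz -2.4 w 0.020599109131644554 t 7.2333
```

>>> arm_command(increments="-0.0001 -0.0043 0 0 0 0 1; -0.0002 -0.0044 0 0 0 0 1; 0.0002 -0.0044 0 0 0 0 1; 0.0006 -0.0043 0 0 0 0 1")

```text
t: 7.57
eef_pos: [0.5519, 0.0816, 0.2167]
orientation: [-0.0, 3.14, 0.001]
ft_force: [-1.9, 5.9, -3.6]
gripper_width: 0.0205
grip_force: 40.8
```

```bash
python3 st.py
```

```text
phi -169.9 rad 0.05 z 0.2167 Ft 5.52 Fn -2.86 Fz -3.6 w 0.020462433859652712 t 7.5667
```

>>> arm_command(increments="0.0009 -0.0042 0 0 0 0 1; 0.0013 -0.0042 0 0 0 0 1; 0.0017 -0.0040 0 0 0 0 1; 0.0020 -0.0039 0 0 0 0 1")

```text
t: 7.9
eef_pos: [0.5461, 0.0657, 0.2167]
orientation: [0.0, 3.14, 0.003]
ft_force: [-0.3, 9.0, -5.7]
gripper_width: 0.0211
grip_force: 40.7
```

```bash
python3 st.py
```

```text
phi -150.6 rad 0.05 z 0.2167 Ft 7.64 Fn -4.68 Fz -5.7 w 0.021147870322698666 t 7.9
```

The force rises steadily from about 173° on: 5.5 N at 190°, 7.6 N at 209°. That puts the crank about 36° past touching. One more small step to about 42°.

>>> arm_command(increments="0.0023 -0.0037 0 0 0 0 1; 0.0006 -0.0009 0 0 0 0 1; 0 0 0 0 0 0 1; 0 0 0 0 0 0 1")

```text
t: 8.23
eef_pos: [0.5431, 0.061, 0.2167]
orientation: [0.0, 3.14, 0.002]
ft_force: [-1.0, 6.7, -4.1]
gripper_width: 0.0207
grip_force: 40.7
```

```bash
python3 st.py
```

```text
phi -144.1 rad 0.05 z 0.2167 Ft 4.84 Fn -4.72 Fz -4.1 w 0.020710950729299817 t 8.2333
```

>>> arm_command(increments="0 0 0 0 0 0 0.8; 0 0 0 0 0 0 0.6; 0 0 0 0 0 0 0.4; 0 0 0 0 0 0 0.3; 0 0 0 0 0 0 0.3; 0 0 0 0 0 0 0.3; 0 0 -0.01 0 0 0 0.3; 0 0 -0.02 0 0 0 0.3; 0 0 -0.02 0 0 0 0.3; 0 0 -0.03 0 0 0 0.3; 0 0 -0.03 0 0 0 0.3; 0.03 0 0 0 0 0 0.3; 0.03 0 0 0 0 0 0.3; 0.03 0 0 0 0 0 0.3; 0.03 0 0 0 0 0 0.3; 0.02 0 0 0 0 0 0.3; 0 0 0 0 0 0 0.3; 0 0 0 0 0 0 0.3")

```text
t: 9.73
eef_pos: [0.4023, 0.0606, 0.3275]
orientation: [-0.001, 3.139, 0.0]
ft_force: [-0.3, -0.8, 0.8]
gripper_width: 0.0599
grip_force: 0.0
```

```bash
python3 st.py
python3 - <<'E'
from h import *
im,c,P=grab('wrist'); s,cs,Ps=grab('scene')
for a in range(195,236,5):
    t=np.radians(a);print(a,proj(c,P,[.5026-.05*np.cos(t),.0903+.05*np.sin(t),.252]).round(0))
print(proj(c,P,[.5026,.0903,.21]))
cv2.imwrite('pics/c4.png',np.hstack([cv2.resize(im[120:400,150:430],(400,400)),cv2.resize(s[125:245,200:320],(400,400),interpolation=3)])[:,:,::-1])
E
```

```text
phi -16.5 rad 0.1046 z 0.3275 Ft 0.7 Fn 0.47 Fz 0.8 w 0.05990198889483029 t 9.7333
195 [301. 381.]
200 [296. 380.]
205 [292. 378.]
210 [287. 376.]
215 [283. 374.]
220 [279. 372.]
225 [275. 369.]
230 [272. 366.]
235 [269. 363.]
[312.86356959 305.52364113]
```

View pics/c4.png

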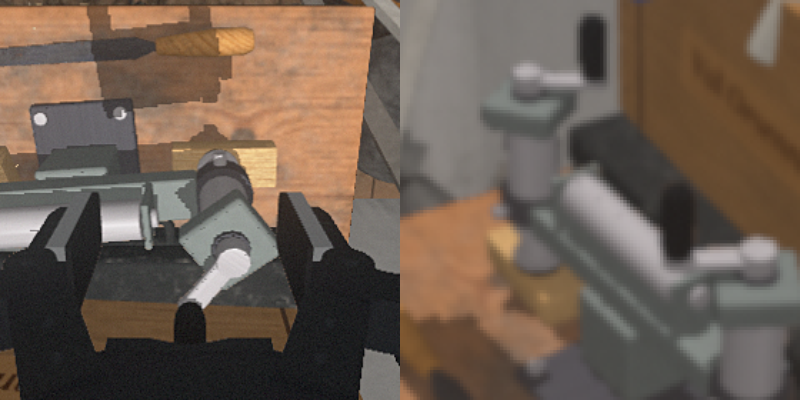

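The crank stayed at about 215° (knob at column 283), the foot rests on its wood, the other crank is unchanged and the gripper is clear. Handing in.

```bash
python3 -c "
from bench import r
print(r.close_job())"
```

```text
the job is handed in; nothing more can be done
None
```

I wound the raised (left) leg's crank clockwise until its foot bore firmly on the wood, about 42° past touching as judged by the rise in crank force, then released it; the wood and the other crank were left alone, and the job was handed in just after 9.8 s with no verdict returned.

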